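Make up two repair kits of cabinet fittings on the joiner's bench

ROBOT

A 7-joint arm with a two-finger parallel gripper is mounted at the origin on the work surface. World frame = base frame: x ahead of the robot, y to its left, z up, the work surface at z = 0. Lengths are in m, angles in rad, forces in N, time in s.
With the tool pointing down it reaches from about 0.4 to 0.85 m from the base axis. Payload 10.4 kg.
Tool frame: the origin (TCP) lies between the finger pads; the fingertips stand 14 mm ahead of it and the grasp point (between the pads) lies 5 mm behind it (r.finger_overhang is the z of the fingertips in the tool frame, in m); z points along the fingers, y is the line along which they close (so a half turn about z gives the same grasp; the last joint's range is limited). The gripper opens to 87 mm and grips with 3 to 60 N. Pads are 19 mm wide; open, the fingers measure 117 mm over their backs; the gripper's body (75 mm by 190 mm) begins 51 mm behind the grasp point.
Start: joints at [-0.023, 0.332, -0.065, 1.46, 0.022, 1.35, -0.088], TCP at [0.625, 0, 0.237] pointing down, gripper open.
Joint ranges: [-2.6, 2.6], [-0.5, 2.12], [-1.47, 1.34], [0.16, 2.42], [-1.27, 4.41], [0.06, 2.06], [-2.6, 2.6]. Speed limits (rad/s): [2.22, 2.22, 2.79, 2.79, 3.14, 3.14, 3.14].

INTERFACE

Orientations are given as a unit quaternion [x, y, z, w].
In Python, from bench import r, optics gives the robot as it stands.
- The arm moves only by the shell command python3 -m pendant 'ROWS' [FORCE]. ROWS is JSON, a list of rows, each a list of 7 numbers: the closure, from -1 (fully open) to 1 (shut), then the shift along the tool's x, y, z scaled (see below), then the turn, a rotation vector about the tool's x, y, z scaled (see below). In form: [[grip, x, y, z, rx, ry, rz], ...]. A call has 1 to 8 rows; each row is the pose to reach, as a shift and turn from the pose commanded when the call began, along the tool's axes at that moment; what a row does not reach only later rows make up. The controller multiplies each number of a shift by 0.3 m and each number of a turn by 120 degrees. A row lasts 1/8 s, in which the tool goes at most 62.5 mm and 10.7 degrees, less where a joint would pass 70% of its speed; a pose out of reach is approached as far as the arm can. A call with a number of a shift or a turn outside -1 to 1 is refused whole. A call with a gripper value outside its range is refused whole. The fingers move at their own pace and stop on an object; FORCE is the grip in N (left out, the last holds). Time passes only in rows, so rows that repeat a pose let the fingers close. It gives the time, the measured TCP pose, the force, the opening and the grip force at its end, in the units of the state.
- r.read_state(): the state, without advancing time (a new reading comes with each control period).
- optics.camera(name): name is "scene" or "side" or "wrist"; returns a dict with "pixels" (480x640x3 uint8, red, green, blue), "vfov" (degrees; the focal length in pixels is half the picture's height over the tangent of half this angle, whatever the lens; pixels are square), "cx", "cy" (the principal point, pixels), "rvec" (rotation vector, rad) and "tvec" (3), from world to camera coordinates, as OpenCV has them. Camera axes: x right, y down, z forward; pixel columns grow to the right and rows downward; lengths in m; the calibration is good to about 2 mm. The wrist camera is an equidistant fisheye: a pixel r from the principal point sees the ray r / f radians off the axis. A picture is of the moment at which its call begins. There is no depth.
- r.close_job(): hands the job in; it is judged then, once.
The state is a dict: "time": time; "joint_positions": joint angles; "joint_vel": joint speeds; "joint_torque": joint torques, N m; "ee_pos": TCP position; "eef_rot": TCP orientation; "ft_force": force on the tool from outside, world axes, zero at the start; "torque": the same for the moment, N m; "width": finger opening in m; "grip_force": force on a finger pad.
Only numpy, scipy, OpenCV 4.12 (cv2) and the standard library are available. Lean on these libraries where they do the work, as an engineer would, in place of code of your own. Each camera call takes 0.05 s, during which the arm holds its last target. There are 200 camera calls.

TASK

Make up the fittings for today's two cabinet repairs: the long bow handle, the cup hinge and the cylinder lock for the cupboard door go in the tray with three compartments, the small knob and the castor for the roll-out drawer unit in the tray with two. Give each part a compartment of its own, set down on the tray's floor the same way up as it stands in the stock, and leave the short handle and the large knob where they are on the bench.

Things in the scene. Friction and masses are not known exactly. Their poses are not given: they have to be found in the camera images.
- tray_three: Shallow wooden tray, fixed, 136 x 218 x 16 mm, with THREE compartments side by side along its y axis, each 124 mm (x) by 66 mm (y) inside, centred at x = 0, y = -70, 0 and +70 mm. Origin: centre of its underside, z up. Its floor is 6 mm above the bench; outer walls 6 mm thick, 16 mm high; dividers 4 mm thick, tops 14 mm above the bench. Swaps places with the other tray.
- tray_two: Shallow wooden tray, fixed, 136 x 148 x 16 mm, with TWO compartments side by side along its y axis, each 124 mm (x) by 66 mm (y) inside, centred at x = 0, y = -35 and +35 mm. Origin: centre of its underside, z up. Its floor is 6 mm above the bench; outer walls 6 mm thick, 16 mm high; divider 4 mm thick, its top 14 mm above the bench.
- long_handle: The longer of two steel bow handles, standing on two round feet 20 mm across: 116 mm long along its x axis, 32 mm high. Grip bar 108 mm long (x), 12 mm wide (y), from 24 to 32 mm above the underside. Origin: centre of the underside, z up. About 70 g; take it across the middle of the bar.
- cup_hinge: Steel concealed cabinet hinge along its x axis, 91 mm long, 48 mm wide, 26 mm high: round cup 35 mm across at x = -32 mm with a flange 48 mm wide 12 to 14 mm up, mounting plate 48 mm wide, 3 mm thick at x = +30 mm, and joining them the arm, x = -30 to +40 mm, 16 mm wide (y), 10 to 26 mm up. Origin: underside, below the arm; z up. Grip across y above the origin. About 90 g.
- cupboard_lock: Cylinder lock: flat grey metal case 46 (x) x 38 (y) x 12 mm lying on the bench, its dark bolt standing out 7 mm at +x, and a round brass cylinder 20 mm across standing on the middle of it, top 36 mm above the underside. Origin: centre of the case's underside, below the cylinder, z up. About 80 g; take it by the brass cylinder.
- small_knob: The smaller of two turned dark wooden cabinet knobs, standing on its foot (20 mm across): 30 mm across at its widest, which is 21 mm above the underside, 30 mm high. Origin: centre of the underside, z up. About 20 g.
- castor: Swivel castor standing on its steel plate, wheel up. Plate 46 x 46 x 3 mm; fork cheeks 26 mm wide overall (y), 24 mm long about x = 1 mm, 11 to 47 mm above the underside; between them the black wheel, 40 mm diameter, 18 mm wide, axle along y at x = 6 mm, top 58 mm up. Origin: centre of the plate's underside, z up. About 110 g; take it across the cheeks.
- short_handle: The shorter bow handle, to be left alone: same make as the long one, 68 mm long along x, 32 mm high, loose on the bench. Origin: centre of the underside.
- large_knob: The larger dark wooden knob, to be left alone: same shape as the small one, 45 mm across, 45 mm high, loose on the bench. Origin: centre of the underside.
Mind the look-alikes: they are no part of the job. What is shaped like the cup_hinge but purple is not meant.

How it is judged:
At the end, for the whole second after the job is handed in: Each kit part upright (0.12 rad), at rest, released, on the floor (4 mm) of a compartment of its own in its kit's tray, origin within 26 mm of that compartment's middle across and 55 mm along. Short handle and large knob within 20 mm of their start (x of long_handle in the frame of tray_three between -0.055 and 0.055 m and z of long_handle in the frame of tray_three between 0.002 and 0.01 m and x of cup_hinge in the frame of tray_three between -0.055 and 0.055 m and z of cup_hinge in the frame of tray_three between 0.002 and 0.01 m and x of cupboard_lock in the frame of tray_three between -0.055 and 0.055 m and z of cupboard_lock in the frame of tray_three between 0.002 and 0.01 m and ((y of long_handle in the frame of tray_three between -0.096 and -0.044 m and y of cup_hinge in the frame of tray_three between -0.026 and 0.026 m and y of cupboard_lock in the frame of tray_three between 0.044 and 0.096 m) or (y of long_handle in the frame of tray_three between -0.096 and -0.044 m and y of cup_hinge in the frame of tray_three between 0.044 and 0.096 m and y of cupboard_lock in the frame of tray_three between -0.026 and 0.026 m) or (y of long_handle in the frame of tray_three between -0.026 and 0.026 m and y of cup_hinge in the frame of tray_three between -0.096 and -0.044 m and y of cupboard_lock in the frame of tray_three between 0.044 and 0.096 m) or (y of long_handle in the frame of tray_three between -0.026 and 0.026 m and y of cup_hinge in the frame of tray_three between 0.044 and 0.096 m and y of cupboard_lock in the frame of tray_three between -0.096 and -0.044 m) or (y of long_handle in the frame of tray_three between 0.044 and 0.096 m and y of cup_hinge in the frame of tray_three between -0.096 and -0.044 m and y of cupboard_lock in the frame of tray_three between -0.026 and 0.026 m) or (y of long_handle in the frame of tray_three between 0.044 and 0.096 m and y of cup_hinge in the frame of tray_three between -0.026 and 0.026 m and y of cupboard_lock in the frame of tray_three between -0.096 and -0.044 m)) and x of small_knob in the frame of tray_two between -0.055 and 0.055 m and z of small_knob in the frame of tray_two between 0.002 and 0.01 m and x of castor in the frame of tray_two between -0.055 and 0.055 m and z of castor in the frame of tray_two between 0.002 and 0.01 m and ((y of small_knob in the frame of tray_two between -0.061 and -0.009 m and y of castor in the frame of tray_two between 0.009 and 0.061 m) or (y of small_knob in the frame of tray_two between 0.009 and 0.061 m and y of castor in the frame of tray_two between -0.061 and -0.009 m)) and angle between each of long_handle, cup_hinge, cupboard_lock, small_knob, castor's own z axis and vertical below 0.12 rad and linear speed of each of long_handle, cup_hinge, cupboard_lock, small_knob, castor below 0.02 m/s and distance of each of short_handle, large_knob from where it was at the start of the episode below 0.02 m); the robot touches nothing.
It fails at once if the short handle is moved by more than 20 mm (distance of short_handle from where it was at the start of the episode above 0.02 m).
It fails at once if the large knob is moved by more than 20 mm (distance of large_knob from where it was at the start of the episode above 0.02 m).
It also fails if it takes over 134 s, if anything falls off the work surface, if the arm or the gripper's body presses on something with over 40 N, if the wrist force passes 120 N, or if a joint passes its speed limit or range.

## Working session

There is one attempt and no reset: what is moved stays moved. The work goes in short steps, Python scripts to look and compute and a shell command to move; the robot and the scene stay as the last step left them, time stands still between calls to the robot, and variables do not carry over. Pictures are saved under pics/ and viewed, at most 14 in all, crops included, and the job is handed in when it is done.

```bash
ls; mkdir -p pics
cat > h.py <<'E'
import numpy as np, cv2
from scipy.spatial.transform import Rotation as R
from bench import r, optics
def shot(n,f):
    c=optics.camera(n); cv2.imwrite(f'pics/{f}.png',c['pixels'][:,:,::-1]); np.savez(f'pics/{f}.npz',**{k:np.array(v) for k,v in c.items()}); return c
def load(f): return dict(np.load(f'pics/{f}.npz'))
def ray(c,u,v,fish=False):
    f=240/np.tan(np.radians(float(c['vfov']))/2); x=(u-c['cx'])/f; y=(v-c['cy'])/f
    if fish:
        t=np.hypot(x,y); s=np.sin(t)/max(t,1e-9); d=np.array([x*s,y*s,np.cos(t)])
    else: d=np.array([x,y,1.])
    M=R.from_rotvec(np.ravel(c['rvec'])).as_matrix(); o=-M.T@np.ravel(c['tvec']); d=M.T@d
    return o,d/np.linalg.norm(d)
def plane(c,u,v,z,fish=False):
    o,d=ray(c,u,v,fish); return (o+d*(z-o[2])/d[2])
def tri(*rays):
    A=sum(np.eye(3)-np.outer(d,d) for o,d in rays); b=sum((np.eye(3)-np.outer(d,d))@o for o,d in rays)
    p=np.linalg.solve(A,b); return p,[np.linalg.norm(np.cross(p-o,d)) for o,d in rays]
E
python3 - <<'E'
from h import *
for n in ['scene','side','wrist']:
    c=shot(n,n+'0'); o,d=ray(c,float(c['cx']),float(c['cy']),n=='wrist'); print(n,c['vfov'],o,d)
s=r.read_state(); print(s['ee_pos'],s['eef_rot'],s['time'],s['width'])
E
```

```text
pics
scene 57.28447875617257 [ 1.12291415 -0.08792654  0.72224062] [-0.6780874   0.1530024  -0.71887951]
side 50.28164522483944 [0.2537742  0.94408943 0.66749836] [ 0.18791873 -0.81166725 -0.55306674]
wrist 65.70646984690485 [0.62508828 0.06636983 0.38371893] [-3.18690028e-05 -2.46522161e-01 -9.69137154e-01]
[ 6.24740031e-01 -6.11102964e-06  2.35946604e-01] [ 7.07110765e-01  7.07102614e-01 -3.73948950e-04 -3.45876220e-04] 0.15 0.0867875637153367
```

View pics/scene0.png

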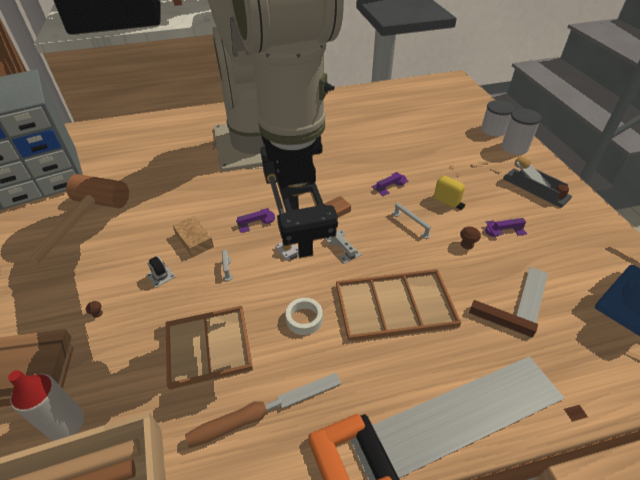

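View pics/side0.png

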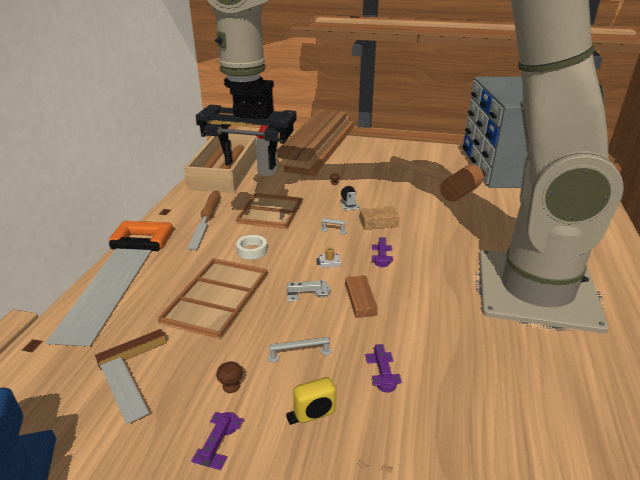

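View pics/wrist0.png

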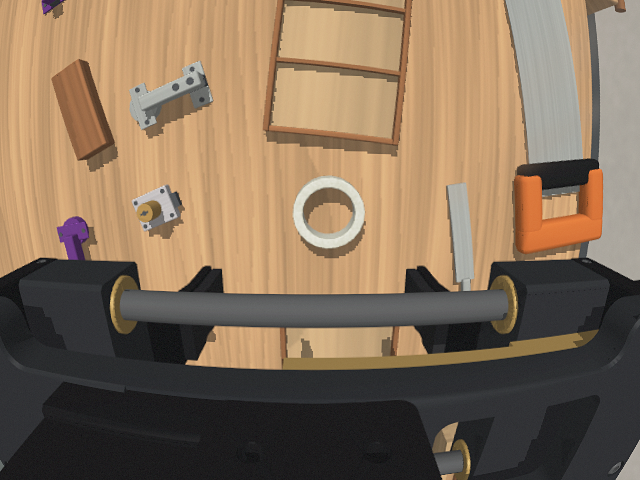

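The scene view shows the three-compartment tray (340-460, 270-338), the two-compartment tray (165-250, 310-385), the castor (158,270), small knob (94,309), long handle (411,220), short handle (227,265) and large knob (469,236). The hinge is under the gripper. The side view agrees, with the hinge at (308,290) and lock at (329,258). In the wrist view the hinge is at (172,95) and the lock at (155,208), with image up being +y and right being +x.

Run:
```python
from h import *
S=load('scene0');D=load('side0');W=load('wrist0')
np.set_printoptions(precision=4,suppress=True)
for n,a,b,z in [('long',(411,216),(300,344),.03),('short',(227,262),(334,222),.03),('largek',(470,233),(230,370),.03),('smallk',(94,308),(335,178),.02),('castor',(157,266),(349,195),.04),('purple',(390,182),(380,365),.01)]:
    print(n,plane(S,*a,z),tri(ray(S,*a),ray(D,*b)))
for n,p in [('t3',[(336,283),(441,271),(460,323),(345,339)]),('t2',[(165,325),(242,308),(251,367),(168,386)])]:
    print(n,*[plane(S,*q,.016) for q in p])
print(plane(W,152,212,.036,True),plane(W,172,92,.026,True))
```

```text
long [0.4448 0.2953 0.03  ] (array([0.438 , 0.2995, 0.0226]), [np.float64(0.000316867913413098), np.float64(0.0003168679134130469)])
short [ 0.479  -0.1331  0.03  ] (array([ 0.4675, -0.135 ,  0.0208]), [np.float64(0.002495942384680646), np.float64(0.002495942384680523)])
largek [0.5302 0.3996 0.03  ] (array([0.5328, 0.3966, 0.0337]), [np.float64(0.000623829453492258), np.float64(0.0006238294534924803)])
smallk [ 0.5243 -0.4001  0.02  ] (array([ 0.518 , -0.4035,  0.0127]), [np.float64(8.978612292381864e-05), np.float64(8.978612292390926e-05)])
castor [ 0.4625 -0.2745  0.04  ] (array([ 0.4531, -0.2768,  0.029 ]), [np.float64(0.0009756833895631875), np.float64(0.0009756833895633966)])
purple [0.2903 0.3041 0.01  ] (array([0.2921, 0.3045, 0.01  ]), [np.float64(0.001390935560254539), np.float64(0.0013909355602545763)])
t3 [0.5807 0.0773 0.016 ] [0.6052 0.298  0.016 ] [0.7323 0.2772 0.016 ] [0.7116 0.0576 0.016 ]
t2 [ 0.5969 -0.2654  0.016 ] [ 0.5945 -0.1179  0.016 ] [ 0.7246 -0.1185  0.016 ] [ 0.7247 -0.2613  0.016 ]
[0.4609 0.0021 0.036 ] [0.484  0.1223 0.026 ]
```

```bash
P="python3 -m pendant"; Q='import sys;from h import *;shot("wrist",sys.argv[1])'
$P '[[-1,0.33,-0.25,0,0,0,0],[-1,0.33,-0.25,0,0,0,0],[-1,0.33,-0.25,0,0,0,0],[-1,0.33,-0.25,0,0,0,0],[-1,0.33,-0.25,0,0,0,0]]'; python3 -c "$Q" A1
$P '[[-1,0.4,0,0,0,0,0],[-1,0.4,0,0,0,0,0],[-1,0.4,0,0,0,0,0],[-1,0.4,0,0,0,0,0],[-1,0.4,0,0,0,0,0]]'; python3 -c "$Q" A2
$P '[[-1,-1,0,0,0,0,0],[-1,-1,0,0,0,0,0],[-1,-1,0,0,0,0,0],[-1,-1,0,0,0,0,0],[-1,-1,0,0,0,0,0],[-1,-1,0,0,0,0,0],[-1,-1,0,0,0,0,0]]'
$P '[[-1,-0.73,0,0,0,0,0],[-1,-0.73,0,0,0,0,0],[-1,-0.73,0,0,0,0,0],[-1,-0.73,0,0,0,0,0],[-1,-0.73,0,0,0,0,0],[-1,-0.73,0,0,0,0,0],[-1,-0.73,0,0,0,0,0]]'; python3 -c "$Q" B1
$P '[[-1,-0.4,0,0,0,0,0],[-1,-0.4,0,0,0,0,0],[-1,-0.4,0,0,0,0,0],[-1,-0.4,0,0,0,0,0],[-1,-0.4,0,0,0,0,0]]'; python3 -c "$Q" B2
python3 -c "
import cv2,numpy as np
for a in 'AB':
    cv2.imwrite(f'pics/{a}m.png',np.vstack([cv2.resize(cv2.imread(f'pics/{a}{i}.png')[:285],(640,285)) for i in (1,2)]))"
```

```text
time: 0.78
ee_pos: [0.5505, 0.0977, 0.2363]
eef_rot: [0.708, 0.706, -0.0, 0.0]
ft_force: [-0.3, -0.3, -0.1]
width: 0.0869
grip_force: 0.0
time: 1.45
ee_pos: [0.5507, 0.2172, 0.2365]
eef_rot: [0.708, 0.706, -0.0, 0.0]
ft_force: [-0.3, -0.0, 0.0]
width: 0.087
grip_force: 0.0
time: 2.38
ee_pos: [0.5499, -0.081, 0.2367]
eef_rot: [0.707, 0.707, 0.0, -0.0]
ft_force: [-0.0, 0.0, 0.3]
width: 0.0872
grip_force: 0.0
time: 3.25
ee_pos: [0.5508, -0.2979, 0.2367]
eef_rot: [0.706, 0.708, 0.0, -0.0]
ft_force: [-0.6, -1.2, 0.2]
width: 0.0871
grip_force: 0.0
time: 3.92
ee_pos: [0.551, -0.418, 0.2369]
eef_rot: [0.706, 0.708, 0.001, 0.0]
ft_force: [-0.1, 0.7, 0.7]
width: 0.0872
grip_force: 0.0
```

View pics/Am.png

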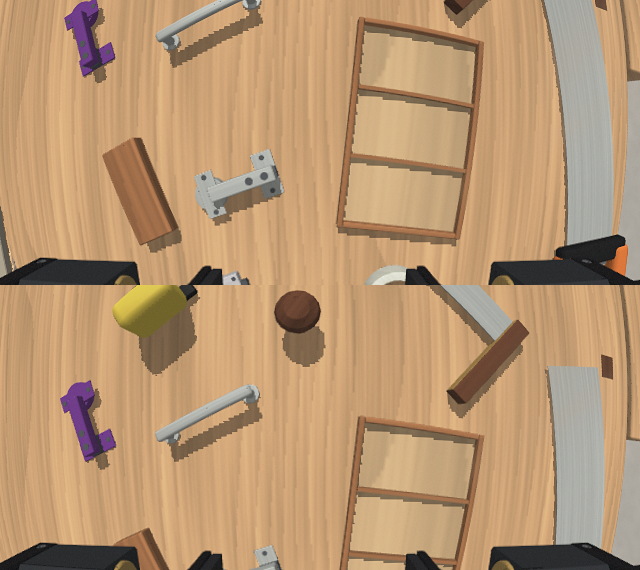

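View pics/Bm.png

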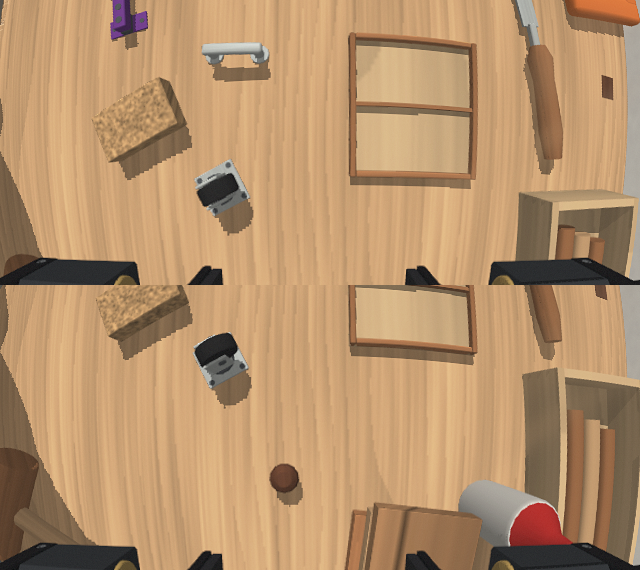

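A1 (top) shows the long handle, hinge (240,185) and three-compartment tray. A2 shows the handle, about (157,150)-(259,107), and the large knob. B1/B2 show the castor (222,188 / 220,75), the two-compartment tray and the small knob (284,193 in B2). I'll read the exact pixels from enlarged crops.

```bash
cat > crop.py <<'E'
import cv2,numpy as np
def tile(f,u,v,s=3,w=266,h=300):
    im=cv2.imread(f'pics/{f}.png'); cw,ch=w/s,h/s; u0,v0=int(u-cw/2),int(v-ch/2)
    M=np.float32([[s,0,-u0*s],[0,s,-v0*s]]); t=cv2.warpAffine(im,M,(w,h),flags=cv2.INTER_CUBIC)
    for k in range(-(-u0//10)*10,int(u0+cw),10):
        x=int((k-u0)*s); cv2.line(t,(x,0),(x,4 if k%20 else 9),(0,0,255),1)
        if k%20==0: cv2.putText(t,str(k),(x-10,20),0,.35,(0,0,255),1)
    for k in range(-(-v0//10)*10,int(v0+ch),10):
        y=int((k-v0)*s); cv2.line(t,(0,y),(4 if k%20 else 9,y),(0,0,255),1)
        if k%20==0: cv2.putText(t,str(k),(10,y+4),0,.35,(0,0,255),1)
    cv2.rectangle(t,(0,0),(w-1,h-1),(255,255,255),1); cv2.putText(t,f,(w-40,h-6),0,.4,(255,0,0),1); return t
def grid(out,rows): cv2.imwrite(f'pics/{out}.png',np.vstack([np.hstack(x) for x in rows]))
E
python3 - <<'E'
from crop import *
grid('g1',[[tile('A1',240,185,2.8),tile('wrist0',155,208,4),tile('A2',208,129,2.2)],[tile('B1',222,188,4),tile('B2',220,75,4),tile('B2',284,193,5)]])
grid('g2',[[tile('side0',308,290,4),tile('side0',329,258,5),tile('side0',300,346,3)],[tile('side0',348,198,6),tile('side0',335,179,9),tile('wrist0',172,95,2.8)]])
E
```

```text
(no output)
```

View pics/g1.png

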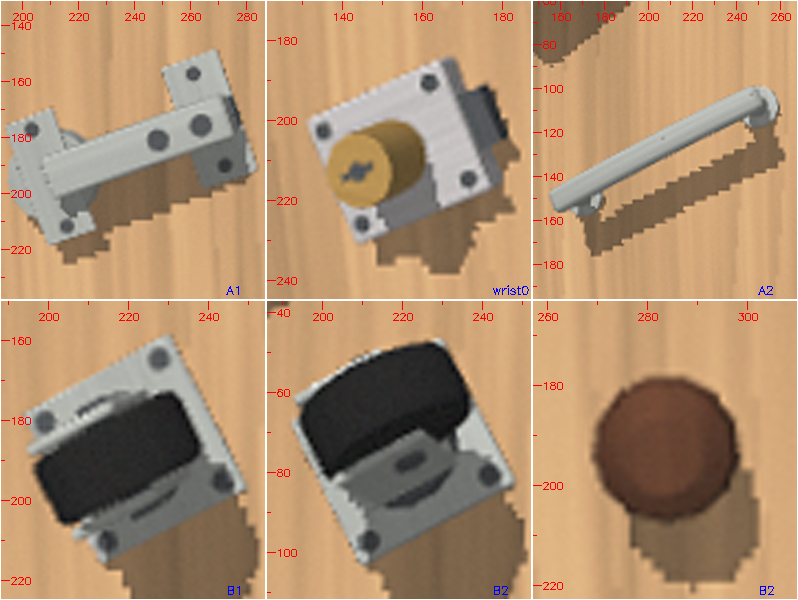

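View pics/g2.png

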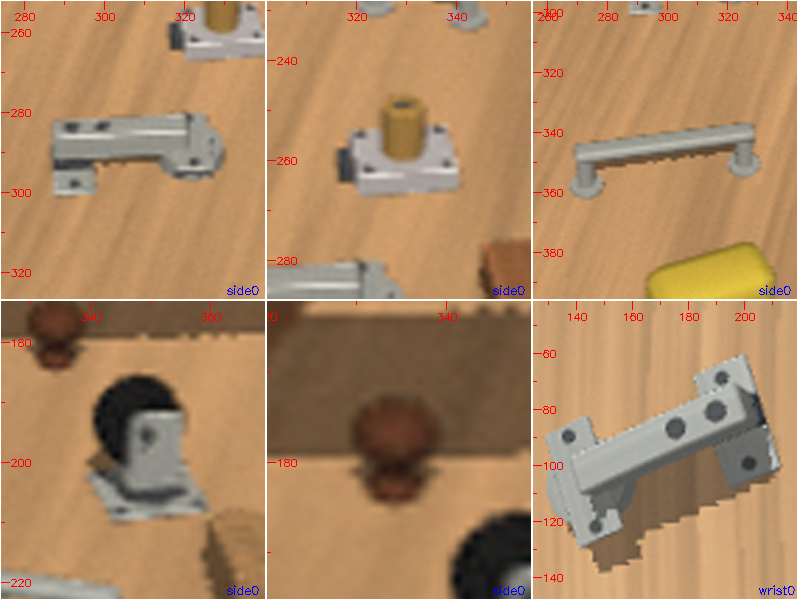

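The crops are clear. I read the arm ends, cylinder top, plate corners, bar ends and knob centre off them, and I'll compute poses from those.

Run:
```python
from h import *
np.set_printoptions(precision=4,suppress=True)
A1,A2,B1,B2,W,D,S=[load(x) for x in ['A1','A2','B1','B2','wrist0','side0','scene0']]
def yaw(a,b): return np.degrees(np.arctan2(b[1]-a[1],b[0]-a[0]))
F=True
def P(c,pts,z): return np.array([plane(c,*p,z,F) for p in pts])
for n,c,q in [('A1',A1,[(209.9,194.7),(273.2,171.7)]),('W',W,[(140.6,104),(198.8,76.8)])]:
    p=P(c,q,.026); print('hinge',n,p[:,:2].ravel(),np.linalg.norm(p[1]-p[0]),'yaw',yaw(*p),'orig',p[0]+(p[1]-p[0])*3/7)
for a,b in [((209.9,194.7),(140.6,104)),((273.2,171.7),(198.8,76.8))]: print(' tri',tri(ray(A1,*a,F),ray(W,*b,F)))
print('lock cyl',plane(W,144.3,213,.036,F),tri(ray(W,144.3,213,F),ray(D,329.4,248.6)))
p=P(W,[(131.8,198.8),(166.8,184.5),(178,216.3),(143.8,230.8)],.012);print(p[:,:2],yaw(p[0],p[1]),yaw(p[3],p[2]),p.mean(0))
p=P(A2,[(155.6,151),(252,101)],.032);print('handle',p[:,:2],np.linalg.norm(p[1]-p[0]),yaw(*p),p.mean(0))
print(' tri L',tri(ray(A2,155.6,151,F),ray(D,328,339.3)),'R',tri(ray(A2,252,101,F),ray(D,269.7,346)))
p=P(B1,[(230,158.3),(249.3,198),(214.3,216),(194.3,178)],.003);print('castor',p[:,:2],p.mean(0),yaw(p[3],p[0]),yaw(p[2],p[1]),yaw(p[1],p[0])-90)
print(plane(B2,220.1,75.1,.003,F),tri(ray(B1,222,187.6,F),ray(B2,220.1,75.1,F)))
print('knob',plane(B2,283.6,192.6,.021,F),tri(ray(B2,283.6,192.6,F),ray(D,334.3,176.4)))
for n,c,q in [('t3',A1,[(361,18),(483,42),(458,237),(338,226)]),('t2',B1,[(350,34),(477,45),(472,180),(349,175)])]:
    p=P(c,q,.016);print(n,p[:,:2].ravel(),p.mean(0),'yaw y-axis-90',yaw(p[3],p[0])-90,yaw(p[2],p[1])-90, np.linalg.norm(p[0]-p[1]),np.linalg.norm(p[1]-p[2]))
print(P(A2,[(298,25)],.03))
```

```text
hinge A1 [0.4478 0.1147 0.5122 0.1362] 0.06787374474935984 yaw 18.50871882081191 orig [0.4754 0.1239 0.026 ]
hinge W [0.4484 0.1133 0.5125 0.1353] 0.06776875200955018 yaw 18.917507733602662 orig [0.4758 0.1228 0.026 ]
 tri (array([0.4465, 0.114 , 0.0218]), [np.float64(0.00016450884890846545), np.float64(0.0001645088489084481)])
 tri (array([0.5118, 0.1359, 0.0233]), [np.float64(0.00014269596726603954), np.float64(0.00014269596726600926)])
lock cyl [0.4518 0.0012 0.036 ] (array([0.4493, 0.0001, 0.0324]), [np.float64(0.000768937155308588), np.float64(0.0007689371553086722)])
[[ 0.4255  0.0128]
 [ 0.4697  0.027 ]
 [ 0.4803 -0.0075]
 [ 0.4371 -0.0234]] 17.762562564333898 20.10002638710208 [0.4532 0.0022 0.012 ]
handle [[0.3936 0.2809]
 [0.4935 0.3243]] 0.10889407742959409 23.49921414799414 [0.4436 0.3026 0.032 ]
 tri L (array([0.3911, 0.2808, 0.0265]), [np.float64(6.584003162808198e-05), np.float64(6.584003162807411e-05)]) R (array([0.4901, 0.3235, 0.0279]), [np.float64(0.00302247436374936), np.float64(0.0030224743637493764)])
castor [[ 0.4646 -0.2465]
 [ 0.4842 -0.2885]
 [ 0.4452 -0.3076]
 [ 0.4246 -0.2662]] [ 0.4547 -0.2772  0.003 ] 26.231306570161102 26.042878821182764 24.96333060299746
[ 0.4547 -0.2781  0.003 ] (array([ 0.4541, -0.2775, -0.0003]), [np.float64(0.00017685879805087748), np.float64(0.00017685879805080337)])
knob [ 0.5222 -0.4007  0.021 ] (array([ 0.5208, -0.4013,  0.0184]), [np.float64(0.0011494544448941155), np.float64(0.0011494544448943142)])
t3 [0.5985 0.2935 0.7303 0.2808 0.7069 0.0681 0.576  0.08  ] [0.6529 0.1806 0.016 ] yaw y-axis-90 -6.039896046094412 -6.292561663382514 0.13241115709380516 0.21395832490098782
t2 [ 0.5868 -0.1196  0.7227 -0.1181  0.7188 -0.2644  0.5866 -0.2633] [ 0.6537 -0.1913  0.016 ] yaw y-axis-90 -0.10559309623025115 -1.5444595482739203 0.13590130360610367 0.14632705412193606
[[0.5368 0.3996 0.03  ]]
```

```bash
cat > d.py <<'E'
import sys
from h import *
# usage: x y z angle(deg, world heading of tool y) -> row numbers from the measured pose
x,y,z,a=map(float,sys.argv[1:5]); s=r.read_state()
M=R.from_quat(s['eef_rot']); c,q=np.cos(np.radians(a)),np.sin(np.radians(a))
T=R.from_matrix(np.array([[-q,c,0],[c,q,0],[0,0,-1]]).T.reshape(3,3).T if False else np.column_stack([[-q,c,0],[c,q,0],[0,0,-1]]))
print(np.round(M.inv().apply(np.array([x,y,z])-s['ee_pos'])/.3,3),np.round(np.degrees((M.inv()*T).as_rotvec())/120,3), s['time'], np.round(s['joint_positions'],2)[6])
E
python3 d.py .5215 -.401 .10 -90; python3 d.py .551 -.418 .237 0
```

```text
[ 0.057 -0.098  0.457] [ 0.    -0.001  0.751] 3.975 0.64
[ 0.001  0.    -0.   ] [ 0.    -0.     0.001] 3.975 0.64
```

```bash
python3 -m pendant '[[-0.3,0.057,-0.098,0.2,0,0,0.75],[-0.3,0.057,-0.098,0.2,0,0,0.75],[-0.3,0.057,-0.098,0.2,0,0,0.75],[-0.3,0.057,-0.098,0.457,0,0,0.75],[-0.3,0.057,-0.098,0.457,0,0,0.75],[-0.3,0.057,-0.098,0.457,0,0,0.75],[-0.3,0.057,-0.098,0.457,0,0,0.75],[-0.3,0.057,-0.098,0.457,0,0,0.75]]'
python3 -m pendant '[[-0.3,0,0,0,0,0,0.05],[-0.3,0,0,0,0,0,0.05]]'
python3 d.py .5215 -.401 .017 -90
```

```text
time: 4.97
ee_pos: [0.5213, -0.4017, 0.0998]
eef_rot: [0.999, 0.033, 0.0, -0.0]
ft_force: [-0.6, 0.1, -0.4]
width: 0.0566
grip_force: 0.0
time: 5.22
ee_pos: [0.5213, -0.4019, 0.0998]
eef_rot: [1.0, -0.016, 0.0, -0.0]
ft_force: [0.7, 0.2, 0.1]
width: 0.0565
grip_force: 0.0
[ 0.001 -0.003  0.276] [-0.    -0.    -0.015] 5.225 -0.84
```

```bash
python3 -m pendant '[[-0.3,0,-0.003,0.15,0,0,-0.015],[-0.3,0,-0.003,0.276,0,0,-0.015],[-0.3,0,-0.003,0.276,0,0,-0.015],[1,0,-0.003,0.276,0,0,-0.015],[1,0,-0.003,0.276,0,0,-0.015],[1,0,-0.003,0.276,0,0,-0.015],[1,0,-0.003,0.276,0,0,-0.015],[1,0,-0.003,0.276,0,0,-0.015]]' 25
python3 -m pendant '[[1,0,0,-0.1,0,0,0],[1,0,0,-0.35,0,0,0],[1,0,0,-0.35,0,0,0],[1,0,0,-0.35,0,0,0]]'
python3 d.py .6537 -.226 .12 0
```

```text
time: 6.22
ee_pos: [0.5208, -0.4019, 0.0168]
eef_rot: [1.0, -0.001, 0.0, -0.0]
ft_force: [-0.0, 0.2, 1.7]
width: 0.0274
grip_force: 24.9
time: 6.72
ee_pos: [0.5211, -0.4022, 0.1224]
eef_rot: [1.0, -0.001, 0.001, 0.0]
ft_force: [-0.7, 0.0, -0.3]
width: 0.0274
grip_force: 24.9
[ 0.441 -0.588  0.008] [ 0.001 -0.    -0.751] 6.725 -0.82
```

```bash
python3 -m pendant '[[1,0.441,-0.588,0,0,0,-0.75],[1,0.441,-0.588,0,0,0,-0.75],[1,0.441,-0.588,0,0,0,-0.75],[1,0.441,-0.588,0,0,0,-0.75],[1,0.441,-0.588,0,0,0,-0.75],[1,0.441,-0.588,0,0,0,-0.75],[1,0.441,-0.588,0,0,0,-0.75],[1,0.441,-0.588,0,0,0,-0.75]]'
python3 -m pendant '[[1,0,0,0,0,0,-0.05],[1,0,0,0,0,0,-0.05],[1,0,0,0,0,0,-0.05]]'
python3 d.py .6532 -.226 .0235 0
```

```text
time: 7.72
ee_pos: [0.6524, -0.2253, 0.119]
eef_rot: [0.73, 0.683, -0.001, -0.002]
ft_force: [-0.2, -0.5, 0.2]
width: 0.0268
grip_force: 24.9
time: 8.1
ee_pos: [0.6529, -0.2257, 0.1204]
eef_rot: [0.697, 0.717, -0.0, -0.001]
ft_force: [-0.7, 0.7, -0.3]
width: 0.0272
grip_force: 24.9
[-0.001  0.001  0.323] [-0.001 -0.     0.014] 8.1 0.33
```

```bash
python3 -m pendant '[[1,0,0,0.16,0,0,0.014],[1,0,0,0.28,0,0,0.014],[1,0,0,0.28,0,0,0.014]]'
python3 -c "
from h import *; from crop import *
shot('scene','s1');shot('side','d1')
grid('g3',[[tile('s1',207,350,4,400,400),tile('d1',258,212,5,400,400)]])"
```

```text
time: 8.48
ee_pos: [0.6511, -0.225, 0.0342]
eef_rot: [0.707, 0.707, -0.002, -0.003]
ft_force: [-0.3, -1.0, 0.2]
width: 0.0274
grip_force: 24.9
```

View pics/g3.png

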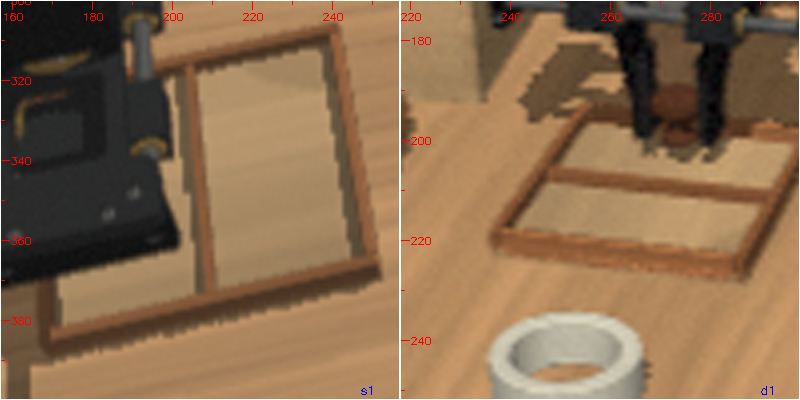

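The side crop shows the knob upright between the fingers at (273,195), over the far compartment of the two-compartment tray. I'll lower it, release and lift.

```bash
python3 -m pendant '[[1,0,0,0.025,0,0,0],[1,0,0,0.035,0,0,0],[1,0,0,0.035,0,0,0],[1,0,0,0.036,0,0,0]]'
python3 -m pendant '[[-0.15,0,0,0,0,0,0],[-0.15,0,0,0,0,0,0],[-0.15,0,0,0,0,0,0],[-0.15,0,0,-0.1,0,0,0],[-0.15,0,0,-0.35,0,0,0],[-0.15,0,0,-0.35,0,0,0],[-0.15,0,0,-0.35,0,0,0]]'
python3 d.py .4545 -.2775 .12 -64.3
```

```text
time: 9.07
ee_pos: [0.6536, -0.2259, 0.0272]
eef_rot: [0.706, 0.708, 0.0, 0.0]
ft_force: [0.3, -0.2, -0.7]
width: 0.0273
grip_force: 24.9
time: 9.95
ee_pos: [0.6539, -0.226, 0.1327]
eef_rot: [0.706, 0.708, 0.001, 0.001]
ft_force: [0.3, -0.2, -0.7]
width: 0.05
grip_force: 0.0
[-0.17  -0.665  0.041] [ 0.001 -0.     0.537] 9.95 0.3
```

```bash
python3 -m pendant '[[-0.3,-0.17,-0.665,0.04,0,0,0.537],[-0.3,-0.17,-0.665,0.04,0,0,0.537],[-0.3,-0.17,-0.665,0.04,0,0,0.537],[-0.3,-0.17,-0.665,0.04,0,0,0.537],[-0.3,-0.17,-0.665,0.04,0,0,0.537],[-0.3,-0.17,-0.665,0.04,0,0,0.537],[-0.3,-0.17,-0.665,0.04,0,0,0.537],[-0.3,-0.17,-0.665,0.04,0,0,0.537]]'
python3 d.py .4545 -.2775 .030 -64.3
python3 -c "
from h import *; from crop import *
shot('wrist','w2');shot('side','d2')
grid('g4',[[tile('w2',300,330,1.3,400,400),tile('d2',270,210,4,400,400)]])"
```

```text
time: 10.95
ee_pos: [0.4535, -0.277, 0.1189]
eef_rot: [0.975, 0.224, -0.001, -0.0]
ft_force: [-0.3, -0.1, -0.5]
width: 0.0564
grip_force: 0.0
[0.003 0.003 0.296] [-0.001  0.001  0.002] 10.95 -0.59
```

View pics/g4.png

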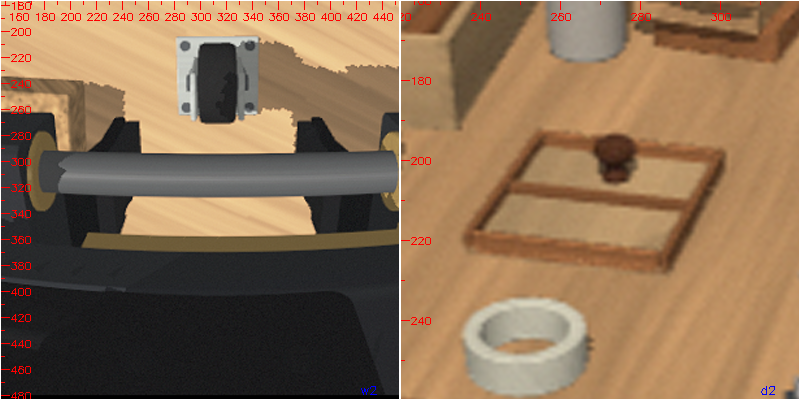

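The knob stands upright in its compartment. The castor is square to the fingers and centred between them.

```bash
python3 -m pendant '[[-0.3,0.003,0.003,0.15,0,0,0],[-0.3,0.003,0.003,0.296,0,0,0],[-0.3,0.003,0.003,0.296,0,0,0],[1,0.003,0.003,0.296,0,0,0],[1,0.003,0.003,0.296,0,0,0],[1,0.003,0.003,0.296,0,0,0],[1,0.003,0.003,0.296,0,0,0]]' 40
python3 -m pendant '[[1,0,0,-0.1,0,0,0],[1,0,0,-0.3,0,0,0],[1,0,0,-0.3,0,0,0],[1,0,0,-0.3,0,0,0]]'
python3 d.py .654 -.156 .12 -90
```

```text
time: 11.92
ee_pos: [0.4556, -0.2777, 0.0317]
eef_rot: [0.975, 0.222, 0.0, 0.0]
ft_force: [-1.1, 1.7, 4.7]
width: 0.0256
grip_force: 40.0
time: 12.42
ee_pos: [0.455, -0.2775, 0.1208]
eef_rot: [0.975, 0.222, 0.0, -0.0]
ft_force: [-0.3, -0.5, -1.5]
width: 0.0254
grip_force: 40.0
[ 0.773 -0.078  0.003] [-0.    -0.     0.214] 12.425 -0.59
```

```bash
python3 -m pendant '[[1,0.773,-0.078,0,0,0,0.214],[1,0.773,-0.078,0,0,0,0.214],[1,0.773,-0.078,0,0,0,0.214],[1,0.773,-0.078,0,0,0,0.214],[1,0.773,-0.078,0,0,0,0.214],[1,0.773,-0.078,0,0,0,0.214],[1,0.773,-0.078,0,0,0,0.214]]'
python3 d.py .654 -.156 .038 -90
```

```text
time: 13.3
ee_pos: [0.6529, -0.1576, 0.1206]
eef_rot: [1.0, -0.001, -0.001, 0.0]
ft_force: [0.1, -0.1, -1.8]
width: 0.0257
grip_force: 40.0
[ 0.004 -0.005  0.275] [ 0.     0.001 -0.001] 13.3 -1.3
```

```bash
python3 -m pendant '[[1,0.004,-0.004,0.12,0,0,0],[1,0.004,-0.004,0.24,0,0,0],[1,0.004,-0.004,0.26,0,0,0],[1,0.004,-0.004,0.27,0,0,0],[1,0.004,-0.004,0.275,0,0,0],[1,0.004,-0.004,0.275,0,0,0]]'
python3 -m pendant '[[1,0,0,0.002,0,0,0],[0,0,0,0.002,0,0,0],[0,0,0,0.002,0,0,0],[0,0,0,0.002,0,0,0],[0,0,0,-0.1,0,0,0],[0,0,0,-0.35,0,0,0],[0,0,0,-0.35,0,0,0],[0,0,0,-0.35,0,0,0]]'
python3 d.py .452 .0015 .12 -71
```

```text
time: 14.05
ee_pos: [0.6559, -0.1551, 0.0397]
eef_rot: [1.0, -0.0, 0.001, 0.0]
ft_force: [-0.2, -0.2, -0.3]
width: 0.0261
grip_force: 40.0
time: 15.05
ee_pos: [0.6557, -0.155, 0.1444]
eef_rot: [1.0, 0.0, 0.001, 0.0]
ft_force: [0.1, -0.2, -1.4]
width: 0.0434
grip_force: 0.0
[-0.679 -0.522  0.08 ] [ 0.    -0.001 -0.158] 15.05 -1.31
```

```bash
python3 -m pendant '[[0,-0.679,-0.522,0,0,0,-0.158],[0,-0.679,-0.522,0,0,0,-0.158],[0,-0.679,-0.522,0,0,0,-0.158],[0,-0.679,-0.522,0.08,0,0,-0.158],[0,-0.679,-0.522,0.08,0,0,-0.158],[0,-0.679,-0.522,0.08,0,0,-0.158],[0,-0.679,-0.522,0.08,0,0,-0.158]]'
python3 d.py .452 .0015 .030 -71
python3 -c "
from h import *; from crop import *
shot('wrist','w3');shot('side','d3')
grid('g5',[[tile('w3',314,300,1.5,400,400),tile('d3',270,210,4,400,400)]])"
```

```text
time: 15.92
ee_pos: [0.4525, 0.0008, 0.1196]
eef_rot: [0.986, 0.164, 0.0, 0.0]
ft_force: [0.7, -0.1, 1.6]
width: 0.0437
grip_force: 0.0
[-0.001 -0.003  0.299] [ 0.    -0.    -0.001] 15.925 -1.34
```

View pics/g5.png

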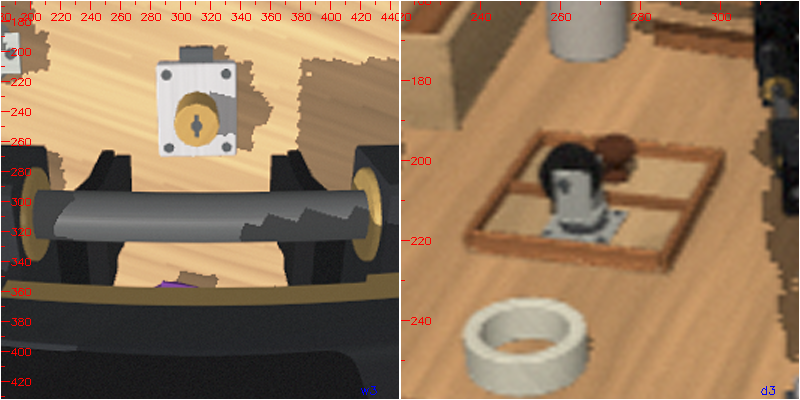

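The castor stands upright in its own compartment. The lock is square to the fingers, and the cylinder at about (312,232) lies between them.

```bash
python3 -m pendant '[[0,0,-0.002,0.15,0,0,0],[0,0,-0.002,0.3,0,0,0],[0,0,-0.002,0.3,0,0,0],[1,0,-0.002,0.3,0,0,0],[1,0,-0.002,0.3,0,0,0],[1,0,-0.002,0.3,0,0,0],[1,0,-0.002,0.3,0,0,0]]' 40
python3 -m pendant '[[1,0,0,-0.1,0,0,0],[1,0,0,-0.3,0,0,0],[1,0,0,-0.3,0,0,0],[1,0,0,-0.3,0,0,0]]'
python3 d.py .6454 .1114 .12 -96.2
```

```text
time: 16.9
ee_pos: [0.4522, 0.0023, 0.0307]
eef_rot: [0.986, 0.165, 0.001, -0.0]
ft_force: [-2.0, -1.2, 7.8]
width: 0.0188
grip_force: 40.0
time: 17.4
ee_pos: [0.4512, 0.0022, 0.1196]
eef_rot: [0.986, 0.165, 0.0, -0.0]
ft_force: [-0.6, 0.1, -1.8]
width: 0.0188
grip_force: 40.0
[ 0.73  -0.134 -0.001] [-0.   -0.    0.21] 17.4 -1.34
```

```bash
python3 -m pendant '[[1,0.73,-0.134,0,0,0,0.21],[1,0.73,-0.134,0,0,0,0.21],[1,0.73,-0.134,0,0,0,0.21],[1,0.73,-0.134,0,0,0,0.21],[1,0.73,-0.134,0,0,0,0.21],[1,0.73,-0.134,0,0,0,0.21],[1,0.73,-0.134,0,0,0,0.21]]'
python3 d.py .6454 .1114 .037 -96.2
```

```text
time: 18.27
ee_pos: [0.6446, 0.1104, 0.1192]
eef_rot: [0.998, -0.055, -0.0, 0.0]
ft_force: [-0.3, 0.8, -0.9]
width: 0.0191
grip_force: 40.0
[ 0.002 -0.004  0.274] [ 0.     0.    -0.001] 18.275 -1.87
```

```bash
python3 -m pendant '[[1,0.002,-0.003,0.12,0,0,0],[1,0.002,-0.003,0.24,0,0,0],[1,0.002,-0.003,0.26,0,0,0],[1,0.002,-0.003,0.27,0,0,0],[1,0.002,-0.003,0.275,0,0,0],[1,0.002,-0.003,0.278,0,0,0],[1,0.002,-0.003,0.278,0,0,0]]'
python3 -m pendant '[[0.2,0,0,0,0,0,0],[0.2,0,0,0,0,0,0],[0.2,0,0,0,0,0,0],[0.2,0,0,-0.1,0,0,0],[0.2,0,0,-0.35,0,0,0],[0.2,0,0,-0.35,0,0,0],[0.2,0,0,-0.35,0,0,0]]'
python3 d.py .4757 .1232 .12 -71.3
```

```text
time: 19.15
ee_pos: [0.6464, 0.1123, 0.0368]
eef_rot: [0.999, -0.054, 0.0, -0.0]
ft_force: [0.5, 0.7, 2.0]
width: 0.0186
grip_force: 40.0
time: 20.02
ee_pos: [0.6465, 0.1123, 0.142]
eef_rot: [0.999, -0.054, 0.001, -0.0]
ft_force: [-0.3, 0.4, -0.8]
width: 0.0349
grip_force: 0.0
[-0.57   0.026  0.072] [-0.    -0.001 -0.208] 20.025 -1.87
```

```bash
python3 -m pendant '[[0,-0.57,0.026,0,0,0,-0.208],[0,-0.57,0.026,0,0,0,-0.208],[0,-0.57,0.026,0,0,0,-0.208],[0,-0.57,0.026,0.07,0,0,-0.208],[0,-0.57,0.026,0.07,0,0,-0.208],[0,-0.57,0.026,0.07,0,0,-0.208],[0,-0.57,0.026,0.07,0,0,-0.208]]'
python3 d.py .4757 .1232 .019 -71.3
python3 -c "
from h import *; from crop import *
shot('wrist','w4');shot('side','d4')
grid('g6',[[tile('w4',314,300,1.5,400,400),tile('d4',240,270,3,400,400)]])"
```

```text
time: 20.9
ee_pos: [0.4758, 0.123, 0.1203]
eef_rot: [0.987, 0.162, 0.0, 0.0]
ft_force: [-0.2, -0.1, -0.2]
width: 0.0436
grip_force: 0.0
[-0.    -0.001  0.338] [ 0. -0. -0.] 20.9 -1.58
```

View pics/g6.png

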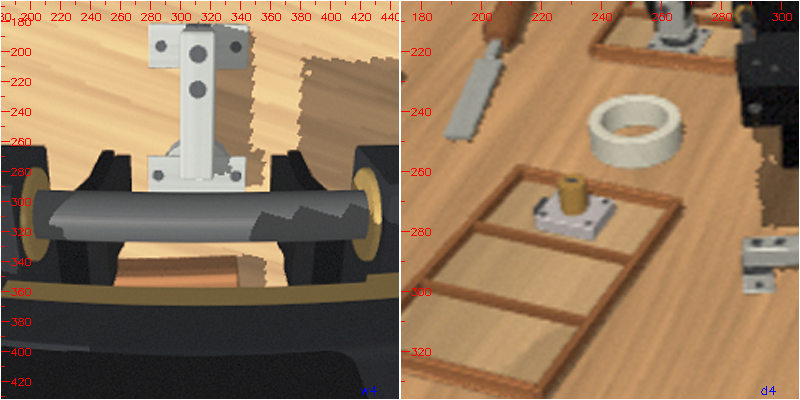

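The lock lies flat in its compartment, and the hinge is square to the fingers.

```bash
python3 -m pendant '[[0,0,0,0.15,0,0,0],[0,0,0,0.28,0,0,0],[0,0,0,0.337,0,0,0],[0,0,0,0.337,0,0,0],[1,0,0,0.337,0,0,0],[1,0,0,0.337,0,0,0],[1,0,0,0.337,0,0,0],[1,0,0,0.337,0,0,0]]' 45
python3 -m pendant '[[1,0,0,-0.1,0,0,0],[1,0,0,-0.33,0,0,0],[1,0,0,-0.33,0,0,0],[1,0,0,-0.33,0,0,0]]'
python3 d.py .657 .1806 .115 -96.2
```

```text
time: 22.0
ee_pos: [0.4756, 0.1232, 0.0196]
eef_rot: [0.987, 0.163, 0.0, -0.0]
ft_force: [-0.7, 0.8, 4.5]
width: 0.0157
grip_force: 45.0
time: 22.5
ee_pos: [0.4754, 0.1231, 0.1182]
eef_rot: [0.987, 0.163, 0.0, -0.0]
ft_force: [0.3, 0.3, -1.2]
width: 0.0158
grip_force: 45.0
[0.635 0.013 0.011] [-0.    -0.     0.208] 22.5 -1.58
```

```bash
python3 -m pendant '[[1,0.635,0.013,0,0,0,0.208],[1,0.635,0.013,0,0,0,0.208],[1,0.635,0.013,0,0,0,0.208],[1,0.635,0.013,0,0,0,0.208],[1,0.635,0.013,0,0,0,0.208],[1,0.635,0.013,0,0,0,0.208],[1,0.635,0.013,0,0,0,0.208]]'
python3 d.py .657 .1806 .0265 -96.2
```

```text
time: 23.38
ee_pos: [0.6564, 0.1802, 0.1187]
eef_rot: [0.999, -0.054, 0.0, -0.0]
ft_force: [0.6, -0.4, -0.8]
width: 0.0154
grip_force: 45.0
[ 0.002 -0.001  0.307] [-0. -0. -0.] 23.375 -1.97
```

```bash
python3 -m pendant '[[1,0.002,-0.001,0.12,0,0,0],[1,0.002,-0.001,0.24,0,0,0],[1,0.002,-0.001,0.28,0,0,0],[1,0.002,-0.001,0.3,0,0,0],[1,0.002,-0.001,0.307,0,0,0],[1,0.002,-0.001,0.31,0,0,0],[1,0.002,-0.001,0.31,0,0,0]]'
python3 -m pendant '[[0.36,0,0,0,0,0,0],[0.36,0,0,0,0,0,0],[0.36,0,0,0,0,0,0],[0.36,0,0,-0.1,0,0,0],[0.36,0,0,-0.35,0,0,0],[0.36,0,0,-0.35,0,0,0],[0.36,0,0,-0.35,0,0,0]]'
python3 d.py .443 .302 .12 -66.5
```

```text
time: 24.25
ee_pos: [0.658, 0.1808, 0.0258]
eef_rot: [0.999, -0.054, 0.001, -0.0]
ft_force: [1.0, -0.4, -0.6]
width: 0.0158
grip_force: 45.0
time: 25.12
ee_pos: [0.6581, 0.1809, 0.131]
eef_rot: [0.999, -0.054, 0.001, -0.0]
ft_force: [0.3, 0.1, -0.1]
width: 0.0277
grip_force: 0.0
[-0.757 -0.323  0.035] [-0.    -0.001 -0.248] 25.125 -1.98
```

```bash
python3 -m pendant '[[0.2,-0.757,-0.323,0,0,0,-0.248],[0.2,-0.757,-0.323,0,0,0,-0.248],[0.2,-0.757,-0.323,0,0,0,-0.248],[0.2,-0.757,-0.323,0,0,0,-0.248],[0.2,-0.757,-0.323,0,0,0,-0.248],[0.2,-0.757,-0.323,0.035,0,0,-0.248],[0.2,-0.757,-0.323,0.035,0,0,-0.248]]'
python3 d.py .443 .302 .024 -66.5
python3 -c "
from h import *; from crop import *
shot('wrist','w5');shot('side','d5')
grid('g7',[[tile('w5',314,260,2,400,500),tile('d5',230,280,3,400,500)]])"
```

```text
time: 26.0
ee_pos: [0.4425, 0.3001, 0.1175]
eef_rot: [0.979, 0.203, -0.001, 0.001]
ft_force: [-1.0, -1.3, 0.4]
width: 0.0349
grip_force: 0.0
[ 0.005 -0.006  0.312] [ 0.001  0.001 -0.001] 26.0 -1.86
```

View pics/g7.png

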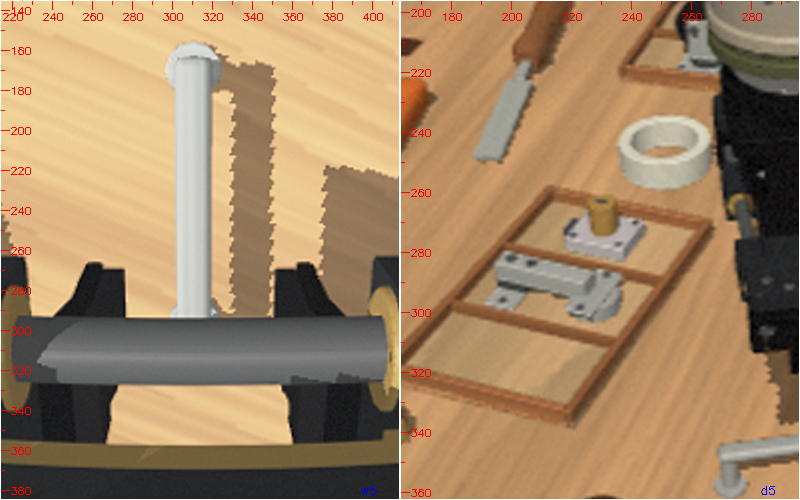

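The hinge lies flat in the middle compartment. The handle runs straight between the fingers, with the bar's far end at (310.5,163.5).

```bash
python3 -c "
from h import *
c=load('w5'); p=plane(c,310.5,163.5,.032,True); q=plane(c,310,285,.032,True); u=(p-q)/np.linalg.norm(p-q)
print(p,q,np.degrees(np.arctan2(u[1],u[0])),'centre',p-.054*u)"
python3 d.py .443 .302 .024 -66.5
```

```text
[0.49155994 0.32238096 0.032     ] [0.41709459 0.29060547 0.032     ] 23.108674511336467 centre [0.44189279 0.30118724 0.032     ]
[ 0.002 -0.004  0.316] [ 0.     0.001 -0.001] 26.1 -1.86
```

```bash
python3 -m pendant '[[0.2,0,-0.003,0.15,0,0,0],[0.2,0,-0.003,0.28,0,0,0],[0.2,0,-0.003,0.316,0,0,0],[0.2,0,-0.003,0.316,0,0,0],[1,0,-0.003,0.316,0,0,0],[1,0,-0.003,0.316,0,0,0],[1,0,-0.003,0.316,0,0,0],[1,0,-0.003,0.316,0,0,0]]' 45
python3 -m pendant '[[1,0,0,-0.1,0,0,0],[1,0,0,-0.33,0,0,0],[1,0,0,-0.33,0,0,0],[1,0,0,-0.33,0,0,0]]'
python3 d.py .6606 .2506 .12 -96.2
```

```text
time: 27.1
ee_pos: [0.4424, 0.3028, 0.0254]
eef_rot: [0.979, 0.204, 0.0, -0.0]
ft_force: [-1.4, -0.5, 4.3]
width: 0.0112
grip_force: 45.0
time: 27.6
ee_pos: [0.4421, 0.3026, 0.1239]
eef_rot: [0.979, 0.204, 0.0, -0.0]
ft_force: [-0.6, -0.4, -1.1]
width: 0.0111
grip_force: 45.0
[0.599 0.45  0.014] [-0.    -0.     0.248] 27.6 -1.86
```

```bash
python3 -m pendant '[[1,0.599,0.45,0,0,0,0.248],[1,0.599,0.45,0,0,0,0.248],[1,0.599,0.45,0,0,0,0.248],[1,0.599,0.45,0,0,0,0.248],[1,0.599,0.45,0,0,0,0.248],[1,0.599,0.45,0,0,0,0.248],[1,0.599,0.45,0,0,0,0.248],[1,0.599,0.45,0,0,0,0.248]]'
python3 -m pendant '[[1,0,0,0.1,0,0,0],[1,0,0,0.23,0,0,0],[1,0,0,0.23,0,0,0],[1,0,0,0.23,0,0,0]]'
python3 d.py .6606 .2506 .032 -96.2
python3 -c "
from h import *; from crop import *
shot('wrist','w6');shot('side','d6')
grid('g8',[[tile('w6',314,250,2,400,400),tile('d6',200,310,4,400,400)]])"
```

```text
time: 28.6
ee_pos: [0.6599, 0.2512, 0.124]
eef_rot: [0.999, -0.054, -0.0, -0.0]
ft_force: [-1.0, 0.4, -0.3]
width: 0.0116
grip_force: 45.0
time: 29.1
ee_pos: [0.6613, 0.2509, 0.0566]
eef_rot: [0.999, -0.054, 0.001, -0.0]
ft_force: [0.8, 0.7, -0.1]
width: 0.0109
grip_force: 45.0
[-0.002  0.001  0.082] [-0.    -0.001 -0.   ] 29.1 -2.07
```

View pics/g8.png

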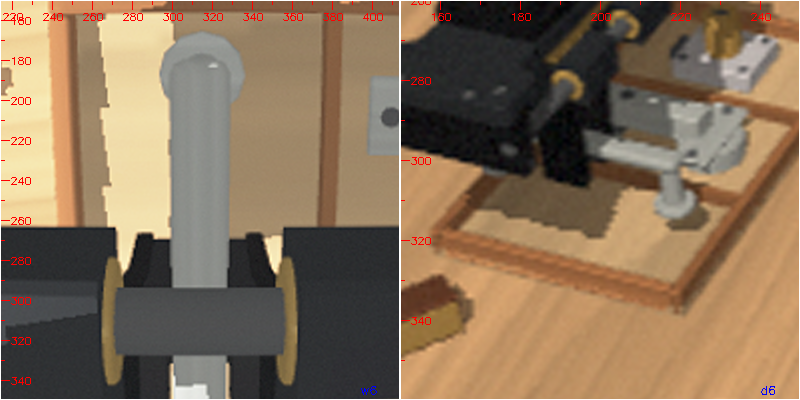

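The hinge and lock are still in place. The handle's front foot edge is at about (315.5,166) in the wrist view, and the tray wall's inner edge is at v≈156.5. I'll compute the clearance from those.

```bash
python3 -c "
from h import *
c=load('w6'); s=r.read_state(); M=R.from_quat(s['eef_rot']); L=lambda u,v,z:np.round(M.inv().apply(plane(c,u,v,z,True)-s['ee_pos'])*1e3,1)
print('foot',L(315.5,166,.032),L(315.5,166,.036),'wall top',L(315,156.5,.016),'floor edge',L(315,156.5,.006),'sides',L(251.5,200,.016),L(374,200,.014))"
```

```text
foot [56.2  1.7 25.3] [56.5  1.7 21.3] wall top [60.   1.5 41.3] floor edge [59.6  1.5 51.3] sides [ 37.8 -31.3  41.3] [37.6 32.4 43.2]
```

The front gap is 3.8 mm against an ideal 4, and the sides are centred, so I'll lower it.

```bash
python3 -m pendant '[[1,-0.001,0,0.04,0,0,0],[1,-0.001,0,0.06,0,0,0],[1,-0.001,0,0.075,0,0,0],[1,-0.001,0,0.082,0,0,0],[1,-0.001,0,0.085,0,0,0],[1,-0.001,0,0.086,0,0,0]]'
```

```text
time: 29.95
ee_pos: [0.6602, 0.2505, 0.0314]
eef_rot: [0.999, -0.054, -0.0, -0.0]
ft_force: [-12.6, -4.0, 22.2]
width: 0.0112
grip_force: 45.0
```

```bash
python3 -m pendant '[[1,0,0,-0.006,0,0,0],[0.4,0,0,-0.006,0,0,0],[0.4,0,0,-0.006,0,0,0],[0.4,0,0,-0.006,0,0,0],[0.4,0,0,-0.1,0,0,0],[0.4,0,0,-0.35,0,0,0],[0.4,0,0,-0.5,0,0,0],[0.4,0,0,-0.5,0,0,0]]'
python3 -m pendant '[[0.4,-0.4,0,-0.2,0,0,0],[0.4,-0.7,0,-0.2,0,0,0],[0.4,-0.7,0,-0.2,0,0,0],[0.4,-0.7,0,-0.2,0,0,0],[0.4,-0.7,0,-0.2,0,0,0]]'
python3 -c "
from h import *; from crop import *
shot('scene','s9');shot('side','d9')
grid('g9',[[tile('s9',405,300,2.7,400,300),tile('d9',210,300,3,400,300)],[tile('s9',207,345,3,400,300),tile('d9',310,270,1.4,400,300)]])"
```

```text
time: 30.95
ee_pos: [0.6629, 0.2514, 0.1852]
eef_rot: [0.998, -0.055, 0.004, -0.002]
ft_force: [0.7, -0.5, -0.3]
width: 0.0261
grip_force: 0.0
time: 31.58
ee_pos: [0.4497, 0.2743, 0.2393]
eef_rot: [0.999, -0.053, 0.0, -0.0]
ft_force: [1.2, 0.6, 0.1]
width: 0.0264
grip_force: 0.0
```

View pics/g9.png

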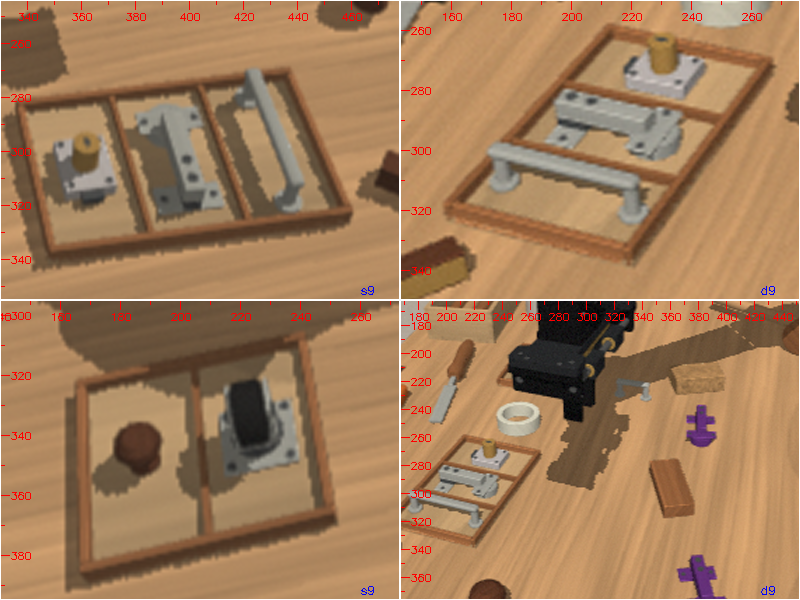

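All five parts sit upright in their own compartments, and the short handle and large knob are undisturbed. I'll check numerically that the long handle is level, with both feet on the floor.

```bash
python3 -c "
from h import *
S,D=load('s9'),load('d9')
for n,a,b in [('far end',(423.7,270.7),(222,311)),('near end',(437.8,312.5),(173,300))]: print(n,tri(ray(S,*a),ray(D,*b)))
print('lock top',tri(ray(S,361.5,296),ray(D,230,263)))"
```

```text
far end (array([0.60491354, 0.2557558 , 0.03038964]), [np.float64(0.0012807900248308925), np.float64(0.0012807900248308045)])
near end (array([0.70986396, 0.24208537, 0.02929198]), [np.float64(0.002357269034741232), np.float64(0.0023572690347411717)])
lock top (array([0.64229483, 0.11113215, 0.03899615]), [np.float64(0.000699523151668219), np.float64(0.0006995231516682286)])
```

```bash
python3 -c "
from bench import r
print(r.close_job())"
```

```text
the job is handed in; nothing more can be done
None
```

The job is handed in: all five fittings look upright in compartments of their own, handle, hinge and lock in the three-compartment tray and small knob and castor in the two-compartment one, with the short handle and large knob never touched; the hand-in returned no verdict.

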